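# Stack reagent cartons on a sloping stand, each back against its backstop

### The job

On the sloping stand, slide the big blue carton down the slope until it lies square and fully home against the clear backstop, in the middle of the stand. Then stack the kraft carton flat on it and the white carton on top of that, each set down without dropping it, about centred across the stand, and pushed square and fully home against the backstop before the next one goes on. The backstop is thin acrylic, so press gently, and leave the amber bottle, the white tub and the spatula on the bench where they are.

Things in the scene. Friction and masses are not known exactly. Their poses are not given: they have to be found in the camera images.
- stand: Grey sheet-steel carton stand, fixed. Deck 200 mm long, 150 wide, no side walls or lip, sloping 0.314 rad (18 deg) down, away from the robot, to the backstop. Origin: on the deck surface, centre line, in the corner at the backstop, 30 mm above the bench. Its x runs down the slope (deck x = -200 mm to 0), y across, z square off the deck. Cartons set on the slope stay put and do not slide.
- backstop: Clear acrylic plate 150 mm wide, 168 mm high, 6 mm thick, standing square on the low end of the deck, stiffly mounted. Same origin and axes as the stand: its flat front face is the plane x = 0. Breaks when pressed with more than 40 N. A skewed carton pushed straight at it tends to wedge on one corner: its front end must be eased across as well.
- blue_carton: Big blue carton, 150 mm long (its x), 98 wide (its y), 50 high, about 0.6 kg; too wide to grip. Origin: centre of its underside, z out of its lid. Starts flat on the deck, short of the backstop (origin at x -100 to -120 mm in the stand's frame) and skewed up to 0.28 rad. Sliding it down takes under 4 N. Home: end face flat on the backstop, origin at x = -75 mm, z = 0 in the stand's frame.
- kraft_carton: Brown kraft carton, 130 mm long (its x), 64 wide (its y), 44 high, about 0.4 kg. Origin: centre of its underside, z out of its lid. Starts flat on the bench, left or right of the stand. Home on the blue carton: origin at x = -65 mm, z = 50 mm in the stand's frame; either end may face the backstop. Sliding it down the slope takes under 3 N.
- white_carton: White carton with lilac labels, 110 mm long (its x), 60 wide (its y), 40 high, about 0.28 kg. Origin: centre of its underside, z out of its lid. Starts flat on the bench, on the other side of the stand. Home on the kraft carton: origin at x = -55 mm, z = 94 mm in the stand's frame; either end may face the backstop. Sliding it down the slope takes under 3 N.
- amber_bottle: Bystander: amber glass bottle with blue cap, 72 mm diameter, 165 mm high, standing on the bench at the far left. Origin: centre of its base.
- white_tub: Bystander: white plastic tub, 90 mm diameter, 78 mm high, on the bench at the far right. Origin: centre of its base.
- spatula: Bystander: slim steel lab spatula with dark wooden grip, 185 mm long (its y), 8 mm thick, lying on the bench between robot and stand. Origin: centre of its underside.
There are look-alikes about, which are no part of the job. Leave any red look-alike of the white_carton alone. There is more than one size of the blue_carton; the job needs the larger.

How it is judged (in metres and radians):
On the way, in this order (a step that is already met when the one before it is completed fails the run):
1. the blue carton is square and fully home against the backstop, before the kraft carton comes onto it (x of blue_carton in the frame of stand between -0.0775 and -0.071 m and y of blue_carton in the frame of stand between -0.018 and 0.018 m and z of blue_carton in the frame of stand between -0.004 and 0.004 m and angle between the x axis of blue_carton and the x axis of stand, either way round below 0.05 rad and angle between the z axis of blue_carton and the z axis of stand, either way round below 0.05 rad and angle between blue_carton's own z axis and vertical below 0.5 rad and distance between kraft_carton and blue_carton above 0.12 m), for 0.2 s.
2. the kraft carton lies flat on the blue one, square and fully home against the backstop, before the white carton comes onto it (x of blue_carton in the frame of stand between -0.0775 and -0.071 m and y of blue_carton in the frame of stand between -0.018 and 0.018 m and z of blue_carton in the frame of stand between -0.004 and 0.004 m and angle between the x axis of each of blue_carton, kraft_carton and the x axis of stand, either way round below 0.05 rad and angle between the z axis of each of blue_carton, kraft_carton and the z axis of stand, either way round below 0.05 rad and angle between each of blue_carton, kraft_carton's own z axis and vertical below 0.5 rad and x of kraft_carton in the frame of stand between -0.0675 and -0.061 m and y of kraft_carton in the frame of stand between -0.018 and 0.018 m and z of kraft_carton in the frame of stand between 0.046 and 0.054 m and distance between white_carton and kraft_carton above 0.12 m), for 0.2 s.
At the end, for the whole second after the job is handed in: All three cartons rest on the stand, blue on the deck, kraft on blue, white on kraft, each lying flat on what is under it (within 4 mm and 0.05 rad), its end face within 2.5 mm of the backstop and square to it (within 0.05 rad), its middle within 18 mm of the stand's centre line, all still (x of blue_carton in the frame of stand between -0.0775 and -0.071 m and y of blue_carton in the frame of stand between -0.018 and 0.018 m and z of blue_carton in the frame of stand between -0.004 and 0.004 m and angle between the x axis of each of blue_carton, kraft_carton, white_carton and the x axis of stand, either way round below 0.05 rad and angle between the z axis of each of blue_carton, kraft_carton, white_carton and the z axis of stand, either way round below 0.05 rad and angle between each of blue_carton, kraft_carton, white_carton's own z axis and vertical below 0.5 rad and x of kraft_carton in the frame of stand between -0.0675 and -0.061 m and y of kraft_carton in the frame of stand between -0.018 and 0.018 m and z of kraft_carton in the frame of stand between 0.046 and 0.054 m and x of white_carton in the frame of stand between -0.0575 and -0.051 m and y of white_carton in the frame of stand between -0.018 and 0.018 m and z of white_carton in the frame of stand between 0.09 and 0.098 m and linear speed of each of blue_carton, kraft_carton, white_carton below 0.01 m/s); the robot touches nothing.
It fails at once if the acrylic backstop is pressed with more than 40 N (contact force between backstop and anything else above 40 N).
It fails at once if the kraft carton is dropped (moves faster than 0.7 m/s with no finger on it) (linear speed of kraft_carton above 0.7 m/s and contact force between the fingers and kraft_carton below 0.02 N).
It fails at once if the white carton is dropped (moves faster than 0.7 m/s with no finger on it) (linear speed of white_carton above 0.7 m/s and contact force between the fingers and white_carton below 0.02 N).
It fails at once if the amber bottle, the tub or the spatula is shifted by more than 20 mm or tipped (distance of any of amber_bottle, white_tub, spatula from where it was at the start of the episode above 0.02 m or angle between any of amber_bottle, white_tub, spatula's own z axis and vertical above 0.3 rad).
It also fails if it takes over 72 s, if anything falls off the work surface, if the arm or the gripper's body presses on something with over 40 N, if the wrist force passes 120 N, or if a joint passes its speed limit or range.

### The arm

A 6-joint arm with a two-finger parallel gripper is mounted at the origin on the work surface. World frame = base frame: x ahead of the robot, y to its left, z up, the work surface at z = 0. Lengths are in mm, angles in rad, forces in N, time in s.
With the tool pointing down it reaches from about 325 to 875 mm from the base axis. Payload 4.4 kg.
Tool frame: the origin (TCP) lies between the finger pads; the fingertips stand 22 mm ahead of it and the grasp point (between the pads) lies 3 mm ahead of it; z points along the fingers, y is the line along which they close (so a half turn about z gives the same grasp; the last joint's range is limited). The gripper opens to 85 mm and grips with 20 to 120 N. Pads are 22 mm wide; open, the fingers measure 114 mm over their backs; the gripper's body (76 mm by 85 mm) begins 54 mm behind the grasp point. The pads swing forward as they close: fully open they stand 13 mm farther back than shut.
Start: joints at [-1.442, 0.207, 1.542, -0, 1.393, -0.15], TCP at [158.781, -552.645, 253.282] pointing down, gripper open.
Joint ranges: [-2.73, 2.73], [-0.86, 2.22], [0.23, 2.46], [-1.11, 4.25], [0.08, 2.63], [-2.82, 2.82]. Speed limits (rad/s): [2.79, 2.79, 3.14, 3.14, 3.14, 3.14].

### API

Orientations are given as a rotation vector (axis times angle).
In Python, from bench import arm gives the robot as it stands. The module is installed in compiled form; this text tells all that it offers. Calls block until the motion is done:
- arm.goto(position, orientation): joint-space move of the TCP to a pose.
- arm.move_straight(position, rot=None, speed=150): straight line of the TCP; rot=None keeps the orientation; speed is the mean speed in mm/s.
- arm.movej(angles): joint-space move.
- arm.grip(opening, grip_force=None): finger opening in mm; grip_force is the grip in N (None keeps the last); returns when the fingers have stopped.
- arm.hold(seconds).
- arm.solve_ik(position, orientation): joint angles nearest the present ones, or None.
- arm.get_obs(): the state.
- arm.capture(name): name is "scene" or "top"; returns the picture (480x640x3 uint8, blue, green, red); there is no depth.
- arm.get_calibration(name): a dict with "vfov" (degrees; the focal length in pixels is half the picture's height over the tangent of half this angle, whatever the lens; pixels are square), "cx", "cy" (the principal point, pixels), "extrinsics" (4x4, takes a point from camera to world coordinates). Camera axes: x right, y down, z forward; pixel columns grow to the right and rows downward; lengths in mm; the calibration is good to about 2 mm. A picture is of the moment at which its call begins. get_calibration takes no time and is no camera call.
A pose or a line that the arm cannot do raises arm.MotionError and nothing moves.
- arm.job_done(): hands the job in; it is judged then, once.
The state is a dict: "time": time; "joint_pos": joint angles; "qvel": joint speeds; "joint_efforts": joint torques, N m; "ee_pos": TCP position; "orientation": TCP orientation; "force": force on the tool from outside, world axes, zero at the start; "moment": the same for the moment, N m; "opening": finger opening in mm; "grasp_force": force on a finger pad.
Only numpy, scipy, OpenCV 4.12 (cv2) and the standard library are available. Lean on these libraries where they do the work, as an engineer would, in place of code of your own. Each camera call takes 0.05 s, during which the arm holds its last target. There are 200 camera calls.

## Working session

There is one attempt and no reset: what is moved stays moved. The work goes in short steps, each a Python script; the robot and the scene stay as the last script left them, time stands still between calls to the robot, and variables do not carry over. Pictures are saved under pics/ and viewed, at most 10 in all, crops included, and the job is handed in when it is done.

```bash
mkdir -p pics; python3 - <<'E'
from bench import arm
import cv2,numpy as np
for n in("scene","top"):
    cv2.imwrite(f"pics/{n}0.png",arm.capture(n)); c=arm.get_calibration(n); print(n,c["vfov"],c["cx"],c["cy"]);print(np.round(c["extrinsics"],4).tolist(), [k for k in c])
o=arm.get_obs();print(o["time"],o["force"],o["orientation"],o["opening"])
E
```

```text
scene 53.11240043254082 317.6277894833223 234.18361806881464
[[0.746, 0.5061, -0.4327, 931.0282], [0.6658, -0.5571, 0.4963, -488.303], [0.0101, -0.6584, -0.7526, 831.872], [0.0, 0.0, 0.0, 1.0]] ['vfov', 'cx', 'cy', 'extrinsics']
top 47.12944057191787 306.5414497080088 228.23555223547214
[[-0.015, -0.982, 0.1881, 311.3885], [-0.9997, 0.0184, 0.0168, -9.2616], [-0.02, -0.1877, -0.982, 1033.5653], [0.0, 0.0, 0.0, 1.0]] ['vfov', 'cx', 'cy', 'extrinsics']
0.1 [0.57960226 0.20487884 0.31326429] [-3.10882743e+00 -4.37810551e-01 -2.49696536e-06] 85.52784891001589
```

View pics/scene0.png

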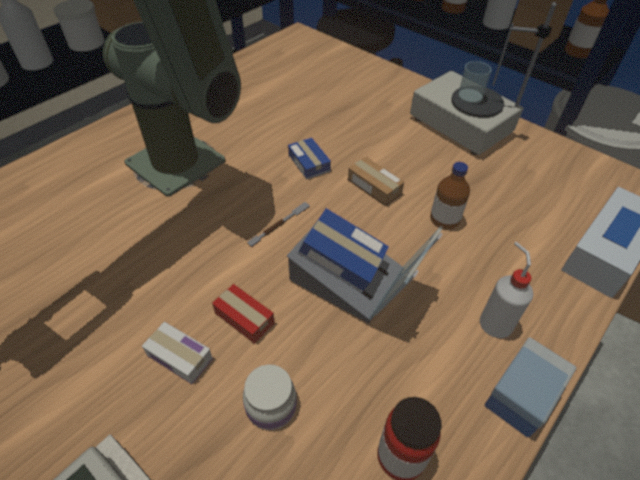

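View pics/top0.png

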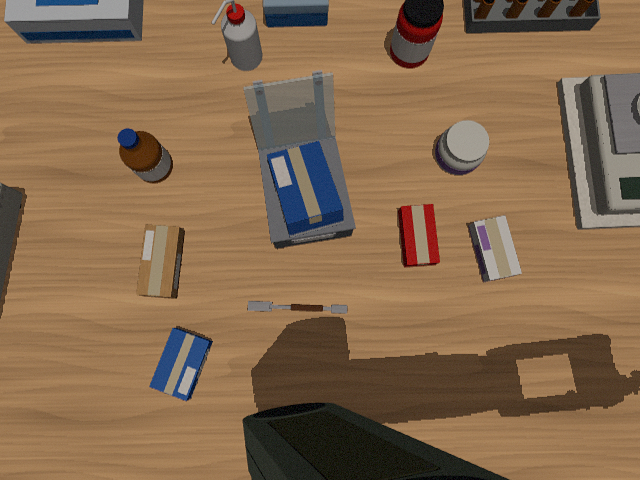

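Candidates (top image): the blue cartons are the one on the stand (305,187) and the smaller one at (181,363). The job needs the larger one on the stand. The white carton with lilac labels is at (495,248), and its red look-alike at (419,235) is left alone. Kraft is at (160,261), on the left. I'll confirm these in one enlarged mosaic.

```bash
python3 - <<'E'
import cv2,numpy as np
im=cv2.imread("pics/top0.png"); out=np.zeros((600,800,3),np.uint8)
def tile(x0,y0,w,h,ox,oy,s=3):
    t=cv2.resize(im[y0:y0+h,x0:x0+w],None,fx=s,fy=s,interpolation=cv2.INTER_CUBIC)
    for x in range((x0+9)//10*10,x0+w,10):
        X=int((x-x0+.5)*s); cv2.line(t,(X,0),(X,6),(0,255,0),1)
        if x%20==0: cv2.putText(t,str(x),(X-10,16),0,.35,(0,255,0),1)
    for y in range((y0+9)//10*10,y0+h,10):
        Y=int((y-y0+.5)*s); cv2.line(t,(0,Y),(6,Y),(0,255,0),1)
        if y%20==0: cv2.putText(t,str(y),(8,Y+4),0,.35,(0,255,0),1)
    out[oy:oy+h*s,ox:ox+w*s]=t
tile(235,65,130,190,0,0); tile(130,215,65,90,395,0); tile(460,210,66,80,595,0); tile(140,320,80,90,395,290); tile(390,198,55,75,635,290)
cv2.imwrite("pics/mos0.png",out)
E
```

```text
(no output)
```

View pics/mos0.png

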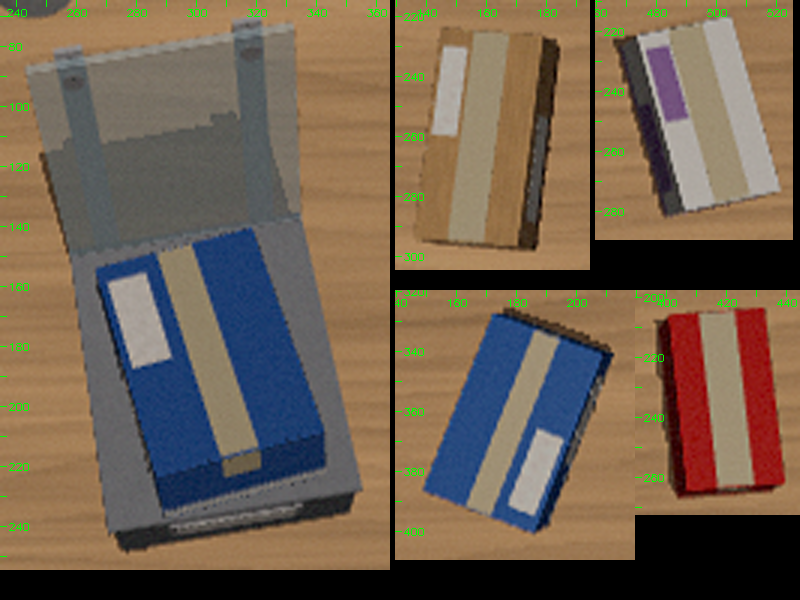

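The mosaic confirms all three. The big blue carton is on the stand, skewed, and clearly larger than the small one. The white carton has the lilac label at (481,236), the red look-alike is separate, and kraft has a white label. I'll fit poses from the corners I read off.

```bash
cat > h.py <<'E'
import numpy as np, cv2
from scipy.optimize import least_squares
from scipy.spatial.transform import Rotation as R
from bench import arm
def proj(P,n="top"):
    c=arm.get_calibration(n);E=np.array(c["extrinsics"]);f=240/np.tan(np.radians(c["vfov"])/2)
    q=(np.atleast_2d(P)-E[:3,3])@E[:3,:3]
    return np.c_[f*q[:,0]/q[:,2]+c["cx"],f*q[:,1]/q[:,2]+c["cy"]]
SL=0.314
def stand_T(x,y,yaw): return R.from_euler('z',yaw)*R.from_euler('y',SL), np.array([x,y,30.])
def box(L,W,H): return {k:np.array([sx*L/2,sy*W/2,z]) for k,(sx,sy,z) in dict(fl=(1,1,H),fr=(1,-1,H),nr=(-1,-1,H),nl=(-1,1,H),Fl=(1,1,0),Fr=(1,-1,0),Nr=(-1,-1,0),Nl=(-1,1,0)).items()}
def fit(pts,pix,Tf,x0,n="top"):
    pts=np.array(pts);pix=np.array(pix,float)
    def f(p):
        r,t=Tf(*p); return (proj(r.apply(pts)+t,n)-pix).ravel()
    s=least_squares(f,x0,x_scale=[10,10,.1],loss='soft_l1'); return s.x,f(s.x).reshape(-1,2)
flat=lambda x,y,yaw:(R.from_euler('z',yaw),np.array([x,y,0.]))
def on(S,z=0):
    Rs,t=stand_T(*S)
    return lambda x,y,yaw:(Rs*R.from_euler('z',yaw),Rs.apply([x,y,z])+t)
E
cat > m0.py <<'E'
from h import *
np.set_printoptions(precision=3,suppress=True)
S,r=fit([(-200,75,0),(-200,-75,0),(0,75,0),(0,-75,0)],[(270.5,241.2),(354.5,227.8),(259.5,148.5),(334.2,135.5)],stand_T,[550,0,0]);print("stand",S,r.round(1).tolist())
print(proj(stand_T(*S)[0].apply([(0,75,168),(0,-75,168),(6,75,168)])+stand_T(*S)[1]))
b=box(150,98,50);q=dict(fl=(266.8,153.8),fr=(318.5,140.5),nr=(342.8,208.8),nl=(286.2,222.2),Nl=(289.5,235.2),Nr=(343.2,219.8))
B,r=fit([b[k] for k in q],list(q.values()),on(S),[-110,0,0]);print("blue",B,r.round(1).tolist())
b=box(130,64,44);q=dict(fl=(145.5,223.5),fr=(178.5,226.8),nr=(170.8,296.8),nl=(135.8,294.5),Fr=(183.8,227.8),Nr=(176.5,297.5))
K,r=fit([b[k] for k in q],list(q.values()),flat,[450,200,0]);print("kraft",K,r.round(1).tolist())
b=box(110,60,40);q=dict(fl=(473.8,222.2),fr=(505.8,215.5),nr=(521.2,273.2),nl=(488.8,280.5),Fl=(465.8,222.8),Nl=(482.5,280.8))
W,r=fit([b[k] for k in q],list(q.values()),flat,[450,-300,0]);print("white",W,r.round(1).tolist())
np.savez("p.npz",S=S,B=B,K=K,W=W)
for nm,pts,T in(("stand",[(-200,75,0),(-200,-75,0),(0,-75,168),(0,75,168)],stand_T(*S)),("kraft",list(box(130,64,44).values())[:4],flat(*K)),("white",list(box(110,60,40).values())[:4],flat(*W)),("blue",list(box(150,98,50).values())[:4],on(S)(*B))):
    print("scene",nm,proj(T[0].apply(pts)+T[1],"scene").round(0).tolist())
E
python3 m0.py
```

```text
stand [670.098  23.833   0.144] [[-0.6, -0.6], [0.6, -0.9], [-1.3, 0.6], [1.4, 1.3]]
[[243.44   87.504]
 [333.371  73.283]
 [243.117  84.813]]
blue [-118.144    0.872    0.117] [[-0.6, -1.1], [0.4, -1.3], [0.2, -1.3], [0.1, 0.4], [-0.3, 1.4], [0.1, 2.3]]
kraft [447.957 280.246  -0.081] [[-1.2, 0.0], [0.2, -1.1], [-0.1, -0.3], [-0.2, -0.3], [0.6, 2.3], [0.4, 0.5]]
white [ 460.553 -337.587    0.179] [[-0.3, -1.2], [-0.4, -0.8], [0.2, 0.2], [-0.0, -0.6], [1.8, 2.5], [-0.3, 1.2]]
scene stand [[328.0, 208.0], [287.0, 253.0], [404.0, 279.0], [441.0, 223.0]]
scene kraft [[405.0, 179.0], [387.0, 191.0], [348.0, 165.0], [365.0, 154.0]]
scene white [[210.0, 345.0], [187.0, 372.0], [142.0, 342.0], [165.0, 318.0]]
scene blue [[390.0, 244.0], [370.0, 280.0], [303.0, 238.0], [326.0, 205.0]]
```

Residuals are about 1 px, and the blue carton fits on the deck at x -118 with a skew of 0.117. I'll push it with two spread fingers across its uphill end, which squares it, and watch the force.

```bash
cat >> h.py <<'E'
try: P=np.load("p.npz"); S=P["S"]; Rs,ts=stand_T(*S)
except Exception: pass
def tool(yaw=0.): # tool x along stand x rotated by yaw, z into the deck
    return (Rs*R.from_euler('z',yaw)*R.from_euler('x',np.pi)).as_rotvec()
def w(x,y,z): return Rs.apply([x,y,z])+ts
def F(): return Rs.inv().apply(arm.get_obs()["force"])
def push(x0,x1,y,z,fmax,fast_to,rot=None):
    """slide TCP down the slope from x0; 1 mm steps past fast_to until the push exceeds fmax"""
    f0=F()
    x=x0; log=[]
    while x<x1:
        d=4. if x<fast_to else .8
        x=min(x+d,x1); arm.move_straight(w(x,y,z),rot,speed=40 if d>1 else 15)
        f=F()-f0; log.append((round(x,1),*f.round(1)))
        if -f[0]>fmax: break
    return x,log
def snap(name,cam="top",crop=None,s=1):
    im=arm.capture(cam)
    cv2.imwrite(f"pics/{name}_full.png",im)
    return im
E
python3 - <<'E'
from h import *
arm.grip(60)
arm.goto(w(-222,0,120),tool()); print(arm.get_obs()["time"])
arm.move_straight(w(-222,0,26))
x,l=push(-222,-157,0,26,8,-172)
print(x);print(*l[::2],l[-1]);o=arm.get_obs();print(o["time"],o["moment"],o["opening"],Rs.inv().apply(o["ee_pos"]-ts))
E
```

```text
2.7833
-161.19999999999987
(-218.0, np.float64(-0.6), np.float64(0.1), np.float64(0.2)) (-210.0, np.float64(0.2), np.float64(0.4), np.float64(-0.1)) (-202.0, np.float64(-0.2), np.float64(0.6), np.float64(-0.0)) (-194.0, np.float64(0.0), np.float64(0.7), np.float64(-0.2)) (-186.0, np.float64(-0.0), np.float64(0.1), np.float64(0.0)) (-178.0, np.float64(0.1), np.float64(0.1), np.float64(0.3)) (-170.0, np.float64(0.8), np.float64(-0.5), np.float64(0.8)) (-168.4, np.float64(-1.7), np.float64(0.4), np.float64(1.7)) (-166.8, np.float64(-0.5), np.float64(0.7), np.float64(0.5)) (-165.2, np.float64(-0.3), np.float64(0.6), np.float64(0.6)) (-163.6, np.float64(-0.6), np.float64(-0.6), np.float64(0.2)) (-162.0, np.float64(-5.3), np.float64(0.5), np.float64(3.5)) (-161.2, np.float64(-8.7), np.float64(0.4), np.float64(3.5))
9.5583 [-0.18760399  0.9651039   0.00334342] 59.80305272304511 [-1.62893944e+02 -3.14945536e-02  2.59784501e+01]
```

```bash
python3 - <<'E'
from h import *
arm.move_straight(w(-185,0,26),speed=100); arm.move_straight(w(-240,0,160),speed=250)
arm.goto([430,180,260],(R.from_euler('z',0)*R.from_euler('x',np.pi)).as_rotvec())
im=arm.capture("top"); cv2.imwrite("pics/t1.png",im)
x0,y0,s=230,60,4
c=cv2.resize(im[y0:y0+150,x0:x0+140],None,fx=s,fy=s,interpolation=cv2.INTER_CUBIC)
def dr(T,b,col):
    p=((proj(T[0].apply(b)+T[1])-[x0,y0]+.5)*s).astype(int); cv2.polylines(c,[p],True,col,1)
dr(on(S)(-75,0,0),list(box(150,98,50).values())[:4],(0,255,255))
dr(stand_T(*S),[(-200,75,0),(-200,-75,0),(0,-75,0),(0,75,0)],(0,255,0))
cv2.imwrite("pics/t1c.png",c);print(arm.get_obs()["time"])
E
```

```text
11.525
```

View pics/t1c.png

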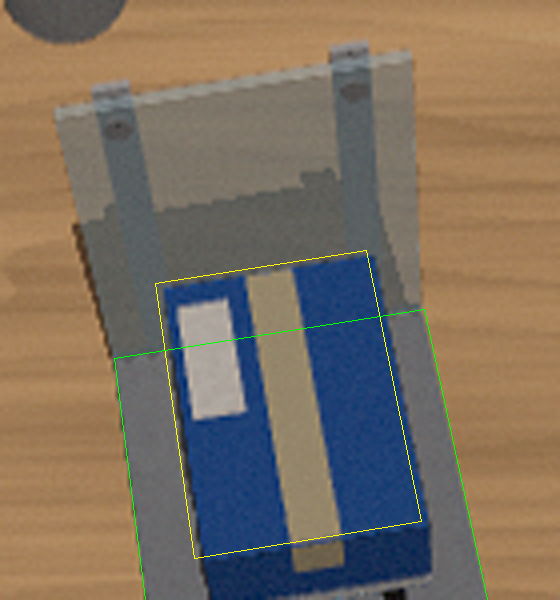

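The lid lies within about 1 px of the modelled home pose, roughly 4 mm off in y and square. Next I'll check that numerically, then grasp kraft across its width.

```bash
python3 - <<'E'
from h import *
b=box(150,98,50);q=dict(fl=(270.75,130.75),fr=(324,122.75),nr=(336.5,189.5),nl=(280,198.75))
B,r=fit([b[k] for k in q],list(q.values()),on(S),[-75,0,0]);print("blue",B.round(3),r.round(1).tolist())
K=P["K"]; rk=R.from_euler('z',K[2])*R.from_euler('x',np.pi)
g=flat(*K)[0].apply([-10,0,0])+flat(*K)[1]
for off in (150,31): print(arm.solve_ik(g+[0,0,off],rk.as_rotvec()))
# dry-run IK of placing
for x in(-230,-75): print(arm.solve_ik(w(x,0,85),tool()))
arm.grip(85)
arm.goto(g+[0,0,120],rk.as_rotvec()); arm.move_straight(g+[0,0,31],speed=150)
f=arm.get_obs()["force"]; arm.grip(50,40); o=arm.get_obs(); print(o["opening"],o["grasp_force"],o["force"]-f,o["time"])
arm.move_straight(g+[0,0,180],speed=250); o=arm.get_obs(); print(o["opening"],o["force"]-f,o["moment"],o["time"])
im=arm.capture("top"); cv2.imwrite("pics/t2.png",im)
E
```

```text
blue [-7.5918e+01 -3.9580e+00 -1.0000e-02] [[0.1, -0.5], [-0.4, -0.5], [0.3, 0.8], [-0.1, 0.2]]
[ 4.04116914e-01  2.03140003e-01  1.77503902e+00 -8.88178420e-16
  1.16341363e+00  2.05641142e+00]
[ 4.04116914e-01  3.91426463e-01  1.83237927e+00 -8.88178420e-16
  9.17786918e-01  2.05641142e+00]
[-0.1356718   0.27892428  1.63935788 -0.08537763  1.52603753  1.30820248]
[-0.07823568  0.61593688  1.26135097 -0.06805803  1.57107829  1.35930564]
62.96703053367315 46.2524950504303 [-0.99858289 -3.26593348  5.76401818] 13.6917
63.41353602920077 [ 0.17554624 -0.32773645 -4.88153532] [0.05598628 0.06653306 0.0018004 ] 14.4417
```

Kraft is gripped (63 mm opening). I'll carry it over, tilt it to the slope, lower to contact, release, and push it home with two fingers.

```bash
cat >> h.py <<'E'
def lower(x,y,z0,z1,fmax):
    f0=F(); z=z0
    while z>z1:
        z-=.8; arm.move_straight(w(x,y,z),speed=20)
        if (F()-f0)[2]>fmax: break
    return z,(F()-f0).round(1)
def place_push(L,base,hg,xg,xo,y):
    """L carton length; base height it lies on; hg TCP above its underside; xg TCP offset along it; xo origin x at set-down"""
    arm.goto(w(xo+xg-10,y,base+hg+60),tool())
    arm.move_straight(w(xo+xg,y,base+hg+5),speed=150); arm.hold(.1)
    print("lower",lower(xo+xg,y,base+hg+5,base+hg-4,3))
    arm.grip(84); z=base+hg; arm.move_straight(w(xo+xg,y,z+60),speed=200); arm.grip(38)
    xs=xo-L/2-20; arm.move_straight(w(xs,y,z+50),speed=200); arm.move_straight(w(xs,y,base+27),speed=150); arm.hold(.1)
    x,l=push(xs,-L-9+4,y,base+27,8,-L-20)
    print(x,l[-8:]); o=arm.get_obs(); print(o["time"],Rs.inv().apply(o["ee_pos"]-ts))
E
python3 - <<'E'
from h import *
place_push(130,50,31,-10,-77,-2)
arm.move_straight(w(-165,-2,77),speed=100); arm.move_straight(w(-230,-2,170),speed=250)
arm.goto([420,-250,260],R.from_euler('x',np.pi).as_rotvec())
im=arm.capture("top"); cv2.imwrite("pics/t3.png",im)
x0,y0,s=230,60,4
c=cv2.resize(im[y0:y0+150,x0:x0+140],None,fx=s,fy=s,interpolation=cv2.INTER_CUBIC)
def dr(T,b,col):
    p=((proj(T[0].apply(b)+T[1])-[x0,y0]+.5)*s).astype(int); cv2.polylines(c,[p],True,col,1)
dr(on(S,50)(-65,-2,0),list(box(130,64,44).values())[:4],(0,255,255))
cv2.imwrite("pics/t3c.png",c);print(arm.get_obs()["time"])
E
```

```text
lower (81.20000000000002, array([-2. , -0.1,  6.7]))
-139.59999999999985 [(-145.2, np.float64(-0.2), np.float64(-0.9), np.float64(-0.7)), (-144.4, np.float64(-0.2), np.float64(0.1), np.float64(-0.6)), (-143.6, np.float64(-1.3), np.float64(-0.3), np.float64(-0.2)), (-142.8, np.float64(-0.6), np.float64(0.3), np.float64(0.1)), (-142.0, np.float64(0.1), np.float64(0.3), np.float64(0.1)), (-141.2, np.float64(-4.3), np.float64(0.1), np.float64(0.9)), (-140.4, np.float64(-7.4), np.float64(0.3), np.float64(2.1)), (-139.6, np.float64(-10.0), np.float64(-0.7), np.float64(4.1))]
24.2833 [-141.79613223   -2.03460465   77.05048027]
26.3583
```

View pics/t3c.png

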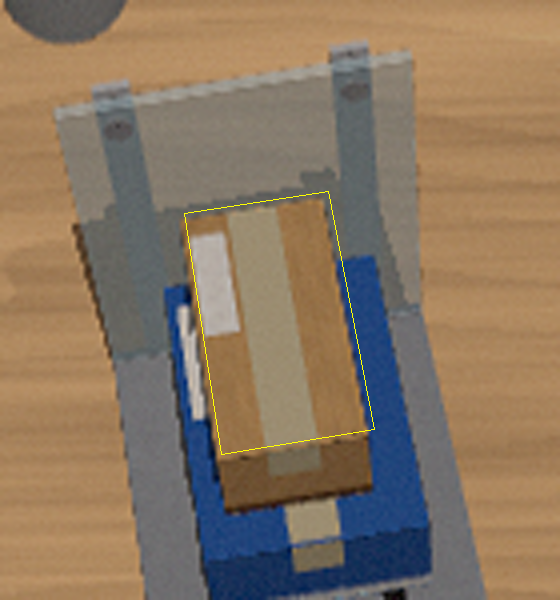

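Kraft is square on blue and against the backstop. I'll compare its fitted x with blue's, since any shared bias comes from the stand estimate, then grasp white.

```bash
python3 - <<'E'
from h import *
b=box(130,64,44);q=dict(fl=(276.5,113.25),fr=(311.5,107.75),nr=(322.5,167.5),nl=(284.5,173.75))
B,r=fit([b[k] for k in q],list(q.values()),on(S,50),[-65,0,0]);print("kraft",B.round(3),r.round(1).tolist())
# sub-pixel: far edge of blue (pic t1) and kraft (pic t3) lids, as stand x, from intensity profile along stand x
def edge(pic,z,xe,ys):
    im=cv2.imread(pic).astype(np.float32); out=[]
    for y in ys:
        xs=np.arange(xe-10,xe+10,.25); p=proj(Rs.apply(np.c_[xs,np.full(len(xs),y),np.full(len(xs),z)])+ts).astype(np.float32)
        v=cv2.remap(im,p[None,:,0],p[None,:,1],cv2.INTER_LINEAR)[0]
        v=cv2.GaussianBlur(v[:,None,:],(1,9),0)[:,0]; g=np.abs(np.diff(v,axis=0)).sum(1); out.append(xs[g.argmax()])
    return np.round(out,1)
for y in (1,): pass
print("blue far",edge("pics/t1.png",50,0,[-45,-40,-35,-30,15,25,35,40])); print("blue near",edge("pics/t1.png",50,-150,[-45,-35,-25,15,25,35]))
print("kraft far",edge("pics/t3.png",94,0,[-28,-24,-20,16,20,24])); print("kraft near",edge("pics/t3.png",94,-130,[-28,-22,-18,14,18,24]))
E
```

```text
kraft [-6.6043e+01 -1.7060e+00 -1.1000e-02] [[-0.5, -0.0], [0.3, 0.1], [0.2, 0.2], [-0.1, -0.3]]
blue far [-3.2 -4.  -3.2 -2.  -2.8 -3.  -3.2 -4.5]
blue near [-152.5 -153.  -153.  -153.5 -153.5 -153.5]
kraft far [-4.2 -3.5  4.5 -4.2 -3.5  4.2]
kraft near [-132.5 -133.2 -132.2 -133.5 -133.2 -133. ]
```

Blue and kraft show the same 1 mm, 0.01 rad bias, which comes from the stand estimate, so both are home. Now white.

```bash
python3 - <<'E'
from h import *
K=P["W"]; rk=R.from_euler('z',K[2])*R.from_euler('x',np.pi)
g=flat(*K)[0].apply([-10,0,0])+flat(*K)[1]
arm.grip(85)
arm.goto(g+[0,0,120],rk.as_rotvec()); arm.move_straight(g+[0,0,29],speed=150)
f=arm.get_obs()["force"]; arm.grip(45,40); o=arm.get_obs(); print(o["opening"],o["grasp_force"],o["force"]-f,o["time"])
if o["opening"]<55: raise SystemExit("missed")
arm.move_straight(g+[0,0,220],speed=250); o=arm.get_obs(); print(o["opening"],o["force"]-f,o["time"])
place_push(110,94,29,-10,-67,-2)
arm.move_straight(w(-145,-2,121),speed=100); arm.move_straight(w(-230,-2,210),speed=250)
arm.goto([420,-250,260],R.from_euler('x',np.pi).as_rotvec())
im=arm.capture("top"); cv2.imwrite("pics/t4.png",im)
x0,y0,s=230,60,4
c=cv2.resize(im[y0:y0+150,x0:x0+140],None,fx=s,fy=s,interpolation=cv2.INTER_CUBIC)
p=((proj((lambda T:T[0].apply(list(box(110,60,40).values())[:4])+T[1])(on(S,94)(-56,-2,-.01)))-[x0,y0]+.5)*s).astype(int); cv2.polylines(c,[p],True,(0,255,255),1)
cv2.imwrite("pics/t4c.png",c);print(arm.get_obs()["time"])
E
```

```text
58.95486091446335 45.885323882102966 [-1.00830895 -0.22084181  5.79747555] 28.7167
59.027819892271644 [-1.32884354  0.57288203 -4.21554553] 29.6333
lower (123.20000000000002, array([-0.9,  0. ,  6.1]))
-119.60000000000001 [(-125.2, np.float64(-0.6), np.float64(0.2), np.float64(-0.3)), (-124.4, np.float64(-0.7), np.float64(-0.2), np.float64(0.7)), (-123.6, np.float64(-0.5), np.float64(-0.5), np.float64(0.9)), (-122.8, np.float64(-0.9), np.float64(-0.5), np.float64(-0.6)), (-122.0, np.float64(-0.4), np.float64(-0.3), np.float64(-0.6)), (-121.2, np.float64(-3.7), np.float64(-0.3), np.float64(1.3)), (-120.4, np.float64(-7.5), np.float64(-0.8), np.float64(2.5)), (-119.6, np.float64(-11.3), np.float64(-1.9), np.float64(2.9))]
39.675 [-121.75585904   -2.04029793  121.04240434]
41.8167
```

View pics/t4c.png

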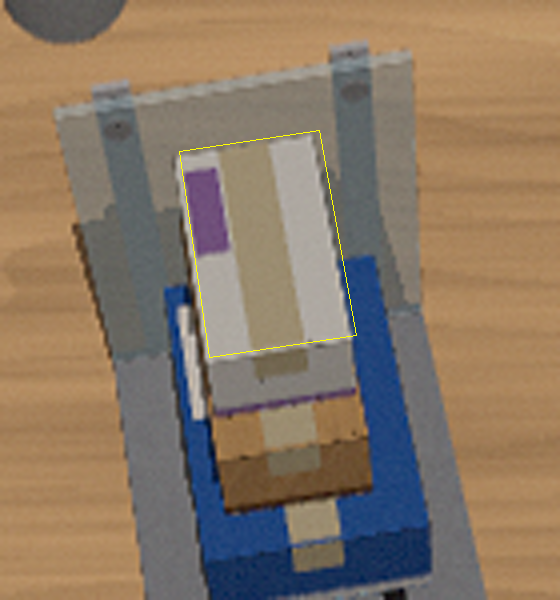

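White's lid corners, at crop pixels (180,152), (320,131), (356,335) and (210,357), coincide with the home outline. Its contact was exactly 20 mm from kraft's, as the carton lengths require. All three are home and the arm is clear, so I'm handing in.

```bash
python3 -c "
from bench import arm
print(arm.job_done())"
```

```text
the job is handed in; nothing more can be done
None
```

I handed the job in at about 42 s: camera fits and push contacts put the blue, kraft and white cartons square and home against the backstop, no push read above about 11 N, and the verdict was not reported back.

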